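# Clip a new foot onto a chopping board

## Robot

A 7-joint arm with a two-finger parallel gripper is mounted at the origin on the work surface; the furniture and walls round the work are solid. World frame = base frame: x ahead of the robot, y to its left, z up, the work surface at z = 0. Lengths are in m, angles in rad, forces in N, time in s.
With the tool pointing down it reaches from about 0.425 to 0.95 m from the base axis. Payload 4.7 kg.
Tool frame: the origin (TCP) lies on the centre line of the jaws, within the pads' length; the fingertips stand robot.nose_length ahead of it and the grasp point (between the pads) lies 8 mm behind it (robot.nose_length is the distance from the TCP to the fingertips, in m); z points along the fingers, y is the line along which they close (so a half turn about z gives the same grasp; the last joint's range is limited). The gripper opens to 85 mm and grips with 20 to 120 N. Pads are 22 mm wide; open, the fingers measure 114 mm over their backs; the gripper's body (76 mm by 85 mm) begins 54 mm behind the grasp point. The pads swing forward as they close: fully open they stand 13 mm farther back than shut.
Start: joints at [-1.203, 0.469, -0.049, 1.532, 0.024, 1.141, -0.082], TCP at [0.261, 0.623, 0.242] pointing down, gripper open.
Joint ranges: [-2.59, 2.59], [-0.33, 1.99], [-1.39, 1.29], [0.1, 2.45], [-1.04, 4.18], [0.21, 1.99], [-2.66, 2.66]. Speed limits (rad/s): [2.57, 2.57, 3.14, 3.14, 3.14, 3.14, 3.14].

## Interface

Orientations are given as [roll, pitch, yaw] about the fixed x, y, z axes, in that order (R = Rz(yaw) Ry(pitch) Rx(roll)).
In Python, from plant import robot gives the robot as it stands. Calls block until the motion is done:
- robot.goto(position, orientation): joint-space move of the TCP to a pose.
- robot.move_straight(position, vel=0.15, attitude=None, contact_N=None): straight line of the TCP; attitude=None keeps the orientation; vel is the mean speed in m/s. With contact_N (N) it stops when the force on the tool has changed by that much, and returns True; else False.
- robot.move_joints(angles): joint-space move.
- robot.grip(opening, strength=None): opening from 0.0 (shut) to 1.0 (fully open); strength is the grip in N (None keeps the last); returns when the fingers have stopped.
- robot.sleep(seconds).
- robot.inverse_kinematics(position, orientation): joint angles nearest the present ones, or None.
- robot.sense(): the state.
- robot.grab_frame(name): name is "scene" or "top" or "wrist"; returns a dict with "image" (480x640x3 uint8, red, green, blue), "range_z" (480x640 float32, m along the optical axis (not along the pixel's ray), 0 where there is no reading), "fx", "fy", "cx", "cy" (pixels), "R" (3x3) and "t" (3): a world point X has camera coordinates R X + t. Camera axes: x right, y down, z forward; pixel columns grow to the right and rows downward; lengths in m; the calibration is good to about 2 mm. A picture is of the moment at which its call begins.
A pose or a line that the arm cannot do raises robot.IKError and nothing moves.
- robot.close_job(): hands the job in; it is judged then, once.
The state is a dict: "t": time; "joint_pos": joint angles; "joint_velocities": joint speeds; "effort": joint torques, N m; "tcp_pos": TCP position; "tcp_rot": TCP orientation; "wrist_force": force on the tool from outside, world axes, zero at the start; "torque": the same for the moment, N m; "opening": opening from 0.0 (shut) to 1.0 (fully open); "gripper_force": force on a finger pad.
Only numpy, scipy, OpenCV 4.12 (cv2) and the standard library are available. Lean on these libraries where they do the work, as an engineer would, in place of code of your own. Each camera call takes 0.05 s, during which the arm holds its last target. There are 200 camera calls.

## Task

The chopping board lies upside down and one of its four feet has crumbled away: sweep the loose bits of the old foot off the board onto the worktop with the scraper block (held in the gripper, not with the fingers) and stand the scraper back on the worktop clear of the board. Then push the new foot onto the bare stud until it clicks, keep pressing through the click so that it sits flush on the board, and finish with the gripper still pressing it firmly down, with 10 N or more: do not let go. Leave the mug, the salt shaker and the tape roll where they are.

Things in the scene. Friction and masses are not known exactly. Their poses are not given: they have to be found in the camera images.
- board: Wooden chopping board, 235 (x) x 340 (y) x 21 mm, lying upside down on the worktop; it does not move. Origin: centre of the face on the worktop; upper face at z = 21 mm. On the upper face, at x = +-85, y = +-135 mm in its frame, stand three light grey rubber feet (36 mm across, 20 mm high) and, at x = -85, y = +135, the bare stud.
- stud_base (a point): Base of the bare grey plastic stud, on the board's upper face, axes as the board's. Stud 14 mm high; its round split head of four sprung lobes is 20 mm across, widest 8 mm above the board. A foot first touches it 12 mm above the board (and tips over if let go there); pushed straight down it needs 8 to 12 N until 8 mm, then the resistance drops, and below 4 mm the stud pulls it down flush.
- new_foot: New foot, loose on the worktop, right way up (opening down), light grey rubber, 25 g. Round: rim 36 mm across up to 4 mm height, above it a body 29 mm across to grip by, 20 mm high in all. Hollow below: mouth 16.4 mm across with a lip 3.5 mm high, then a wider hollow, 15 mm deep in all. Origin: centre of the underside, z up; home when the origin is at stud_base.
- scraper: Scraper block standing on its sole, loose, 130 g: beech with a rubber sole, 100 mm long (its y) x 26 mm (its x) x 55 mm high; the handle rib to grip by is 18 mm thick (x), 84 mm long (y), from 27 to 55 mm height. Origin: centre of the underside; its long flat faces look along its +x and -x.
- bit0: Loose light grey bit of the crumbled foot, about 20 x 12 x 10 mm, 10 g, on the board beside the bare stud. Origin: centre of its underside.
- bit1: Loose light grey bit of the crumbled foot, about 20 x 12 x 10 mm, 10 g, on the board beside the bare stud. Origin: centre of its underside.
- bit2: Loose light grey bit of the crumbled foot, about 20 x 12 x 10 mm, 10 g, on the board beside the bare stud. Origin: centre of its underside.
- mug: Mug, 92 mm across, 95 mm high, at the back; leave alone. Origin: underside.
- salt: Salt shaker, 44 mm across, 90 mm high, at the back; leave alone. Origin: centre of the underside.
- tape: Roll of tape, 96 mm across, 25 mm high, at the front right; leave alone. Origin: centre of the underside.

How it is judged:
By the outcome, as a careful person would: the job done as asked, in the order asked, and still so for the second after the job is handed in, while the arm keeps its last pose, push and grip.
It also fails if it takes over 70 s, if anything falls off the work surface, if the arm or the gripper's body presses on something with over 40 N, if the wrist force passes 120 N, or if a joint passes its speed limit or range.

## Working session

There is one attempt and no reset: what is moved stays moved. The work goes in short steps, each a Python script; the robot and the scene stay as the last script left them, time stands still between calls to the robot, and variables do not carry over. Pictures are saved under pics/ and viewed, at most 10 in all, crops included, and the job is handed in when it is done.

```bash
mkdir -p pics; ls
cat > h.py <<'E'
import numpy as np, cv2
from plant import robot
def cam(n):
    return robot.grab_frame(n)
def cloud(f):
    z=f["range_z"].astype(float); v,u=np.mgrid[:480,:640]
    c=np.stack([(u-f["cx"])/f["fx"]*z,(v-f["cy"])/f["fy"]*z,z],-1)
    P=(c-np.array(f["t"]))@np.array(f["R"]); P[z==0]=np.nan
    return P
def ray(f,u,v,h):
    R=np.array(f["R"]);t=np.array(f["t"]);C=-R.T@t
    d=R.T@np.array([(u-f["cx"])/f["fx"],(v-f["cy"])/f["fy"],1.])
    return C+d*(h-C[2])/d[2]
def proj(f,X):
    c=np.array(f["R"])@np.array(X)+np.array(f["t"]); return f["fx"]*c[0]/c[2]+f["cx"],f["fy"]*c[1]/c[2]+f["cy"]
def save(n,im): cv2.imwrite("pics/"+n,cv2.cvtColor(im,cv2.COLOR_RGB2BGR))
E
python3 - <<'E'
from h import *
s=robot.sense(); print({k:np.round(v,3) for k,v in s.items()}, robot.nose_length)
for n in("top","scene"):
    f=cam(n); save(n+"0.png",f["image"]); print(n,f["fx"],np.round(f["R"],3).tolist(),-np.array(f["R"]).T@f["t"],(f["range_z"]>0).mean())
    np.save(n+".npy",f,allow_pickle=True)
E
```

```text
pics
{'t': np.float64(0.0), 'joint_pos': array([-1.203,  0.469, -0.049,  1.534,  0.024,  1.141, -0.082]), 'joint_velocities': array([ 0.001,  0.001,  0.001,  0.001, -0.001,  0.001, -0.   ]), 'effort': array([ 0.0000e+00, -5.1030e+01, -4.6000e-02, -2.3772e+01,  1.1000e-02,
        8.0000e-03,  0.0000e+00]), 'tcp_pos': array([0.261, 0.622, 0.241]), 'tcp_rot': array([-3.14 ,  0.   ,  2.745]), 'wrist_force': array([-0.753,  0.205, -0.152]), 'torque': array([-0.004, -0.017,  0.007]), 'gripper_force': np.float64(0.0), 'opening': np.float64(1.005)} 0.011
top 494.11801322662234 [[0.003, -1.0, 0.027], [-0.995, -0.006, -0.098], [0.098, -0.027, -0.995]] [0.44727448 0.03291306 1.13186548] 0.9961979166666667
scene 478.09243756739863 [[-0.993, 0.114, 0.021], [0.064, 0.686, -0.725], [-0.097, -0.719, -0.689]] [0.66771249 0.81711972 0.81699809] 0.9958821614583333
```

View pics/top0.png

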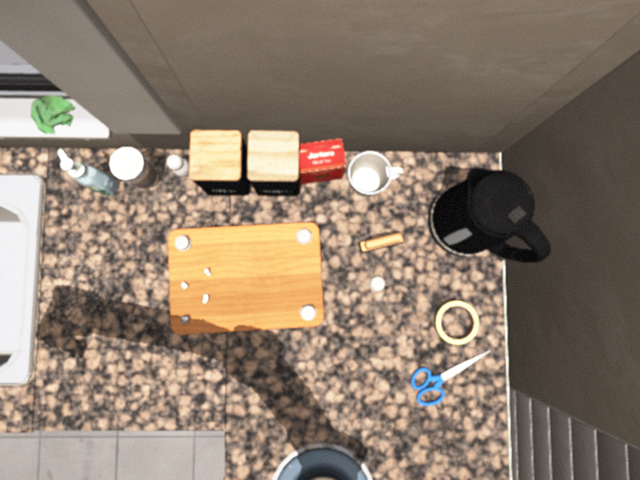

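View pics/scene0.png

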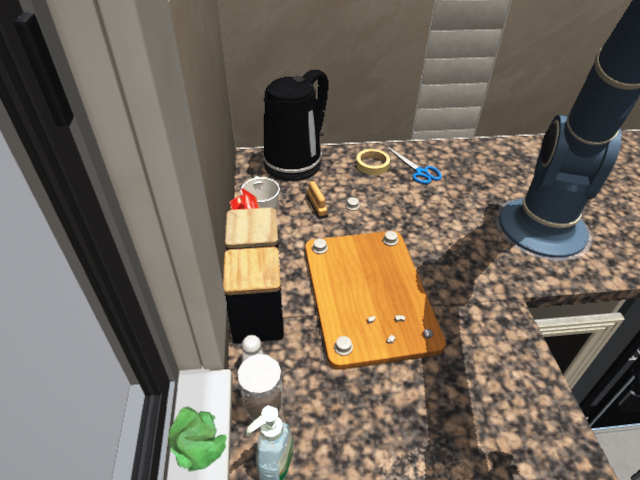

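The top view shows the feet at (182,243), (304,237) and (308,313), and the stud at (185,319). The bits are at (208,271), (184,286) and (206,298), the scraper at (381,242) and the new foot at (377,284). The scene view agrees: stud (428,333), bits (371,319), (400,318) and (391,339), scraper (317,199), new foot (352,203).

```bash
cat > m.py <<'E'
from h import *
F={n:np.load(n+".npy",allow_pickle=True).item() for n in("top","scene")}
T=F["top"];S=F["scene"]
def blob(f,u,v,r,kind):
    im=f["image"];hsv=cv2.cvtColor(im,cv2.COLOR_RGB2HSV)
    m=((hsv[...,1]<70)&(hsv[...,2]>110)) if kind=="grey" else ((hsv[...,1]>80)&(hsv[...,2]>130)&(hsv[...,0]<25))
    w=np.zeros_like(m);w[v-r:v+r+1,u-r:u+r+1]=1
    n,l,st,c=cv2.connectedComponentsWithStats((m&w).astype(np.uint8))
    i=1+np.argmax(st[1:,4]);return l==i,c[i],st[i]
def tri(a,b):
    A=[];B=[]
    for f,p in((T,a),(S,b)):
        R=np.array(f["R"]);C=-R.T@np.array(f["t"]);d=R.T@np.array([(p[0]-f["cx"])/f["fx"],(p[1]-f["cy"])/f["fy"],1]);d/=np.linalg.norm(d)
        M=np.eye(3)-np.outer(d,d);A.append(M);B.append(M@C)
    return np.linalg.solve(sum(A),sum(B))
P={n:cloud(f) for n,f in F.items()}
items=dict(foot1=((182,243),(344,345),13),foot2=((304,237),(320,245),13),foot3=((308,313),(391,238),13),new=((377,284),(352,203),13),stud=((185,319),(428,333),8),
 b0=((208,271),(371,319),8),b1=((184,286),(391,339),8),b2=((206,298),(400,318),8))
for k,(a,b,r) in items.items():
    out=[]
    for n,p in(("top",a),("scene",b)):
        m,c,st=blob(F[n],*p,r,"grey");q=P[n][m];out.append(c)
        print(k,n,np.round(c,1),st[4],"z med/max",np.round(np.nanmedian(q[:,2]),4),np.round(np.nanmax(q[:,2]),4),"xyz",np.round(np.nanmean(q,0),4))
    print("   tri",np.round(tri(*out),4))
for n in F:
    Q=P[n]; 
    hsv=cv2.cvtColor(F[n]["image"],cv2.COLOR_RGB2HSV)
    reg=(abs(Q[...,0]-.55)<.3)&(Q[...,1]<.4)&(Q[...,1]>-.4)
    # scraper
    u,v=(381,242) if n=="top" else (317,199)
    w=np.zeros(hsv.shape[:2],bool);w[v-25:v+26,u-30:u+31]=1
    m=w&(Q[...,2]>.045)&(Q[...,2]<.062)
    q=Q[m];(c,s,a)=cv2.minAreaRect((q[:,:2]*1000).astype(np.float32));print(n,"scraper",c,s,a,np.median(q[:,2]),m.sum())
    b=((Q[...,2]>.014)&(Q[...,2]<.028)&(hsv[...,1]>90)).astype(np.uint8)
    nn,l,st,_=cv2.connectedComponentsWithStats(b);i=1+np.argmax(st[1:,4]);q=Q[l==i]
    print(n,"board",cv2.minAreaRect((q[:,:2]*1000).astype(np.float32)),np.median(q[:,2]))
    for nm,(u,v,h0,h1) in dict(tape=(457,323,.015,.035),mug=(368,170,.06,.11),).items():
        if n=="top":
            w=np.zeros(hsv.shape[:2],bool);w[v-30:v+30,u-30:u+30]=1;q=Q[w&(Q[...,2]>h0)&(Q[...,2]<h1)];print(nm,cv2.minEnclosingCircle((q[:,:2]*1000).astype(np.float32)))
print("sink edge, front edge",P["top"][280,45],P["top"][430,150],P["top"][440,280])
E
python3 m.py
```

```text
foot1 top [182.4 242.7] 204 z med/max 0.0403 0.0473 xyz [0.5548 0.3107 0.0374]
foot1 scene [343.7 345.1] 239 z med/max 0.0389 0.0438 xyz [0.5571 0.3193 0.0357]
   tri [0.5558 0.3135 0.0263]
foot2 top [303.4 236. ] 193 z med/max 0.0401 0.0462 xyz [0.5714 0.0437 0.0373]
foot2 scene [319.1 244.8] 168 z med/max 0.0373 0.0428 xyz [0.5747 0.0434 0.0302]
   tri [0.5734 0.0435 0.0296]
foot3 top [307.6 312.3] 204 z med/max 0.0402 0.0475 xyz [0.4029 0.0331 0.0371]
foot3 scene [391.  236.8] 157 z med/max 0.0366 0.0418 xyz [0.4023 0.0323 0.0298]
   tri [0.4026 0.0332 0.0304]
new top [377.9 284.5] 589 z med/max 0.0024 0.0265 xyz [ 0.4647 -0.1265  0.006 ]
new scene [352.5 204.5] 269 z med/max 0.0003 0.0214 xyz [ 0.4684 -0.1215  0.0044]
   tri [ 0.466  -0.1279 -0.0016]
stud top [184.5 318.8] 46 z med/max 0.0342 0.0421 xyz [0.3881 0.3016 0.035 ]
stud scene [426.6 332. ] 27 z med/max 0.0328 0.0355 xyz [0.3907 0.3037 0.0319]
   tri [0.3888 0.3025 0.0296]
b0 top [206.8 271.6] 39 z med/max 0.0311 0.0366 xyz [0.4914 0.2568 0.0305]
b0 scene [371.  318.8] 33 z med/max 0.0294 0.0345 xyz [0.4929 0.2602 0.029
[... 486 characters left out ...]
 14.412018775939941 0.05421579422849153 307
top board ((479.6138610839844, 172.4949188232422), (235.5779266357422, 340.1213073730469), 3.530646562576294) 0.021193307382905
tape ((380.6728210449219, -300.4964599609375), 48.73488235473633)
mug ((733.8762817382812, -101.91582489013672), 77.10613250732422)
scene scraper (563.0737915039062, -128.78768920898438) (17.401874542236328, 86.43040466308594) 15.802515029907227 0.05138819758619489 154
scene board ((479.99755859375, 176.0219268798828), (235.99574279785156, 342.2865905761719), 3.5731332302093506) 0.01911377187816979
sink edge, front edge [0.47215908 0.62412122 0.00121794] [0.14415277 0.37802904 0.00063467] [0.12168028 0.09245716 0.00087144]
```

```bash
cat >> h.py <<'E'
pi=np.pi
def ori(y): return [pi,0,(y+pi)%(2*pi)-pi]
BY=np.radians(3.55); BC=np.array([.4798,.174])
def bw(x,y): c,s=np.cos(BY),np.sin(BY); return BC+[c*x-s*y,s*x+c*y]
SY=np.radians(14.8); SP=[.5615,-.131]
def st():
    s=robot.sense();print("t",round(float(s["t"]),2),"tcp",np.round(s["tcp_pos"],4),"rot",np.round(s["tcp_rot"],3),"F",np.round(s["wrist_force"],1),"op",round(float(s["opening"]),3),"gf",round(float(s["gripper_force"]),1));return s
E
python3 - <<'E'
from h import *
for k,p,y in[("scr",[*SP,.041],SY+pi/2),("scr-",[*SP,.041],SY-pi/2),("sw",[*bw(-.012,.03),.062],BY+pi),("sw-",[*bw(-.012,.03),.062],BY),
 ("swe",[*bw(-.012,.19),.062],BY+pi),("swe-",[*bw(-.012,.19),.062],BY)]+[(f"{n}{a}",q,np.radians(a)) for n,q in(("foot",[.466,-.1275,.017]),("stud",[.388,.303,.038])) for a in(0,45,90,135,180,-135,-90,-45)]:
    j=robot.inverse_kinematics(p,ori(y));print(k,None if j is None else np.round(j,2))
E
```

```text
scr [-0.21  0.6   0.49  1.96 -0.43  0.68  0.81]
scr- [-0.58  0.88  1.1   1.98 -0.99  0.96 -1.84]
sw [-0.5   0.44  0.01  2.08 -0.01  0.61  1.14]
sw- [-0.9   0.49  0.52  2.11 -0.4   0.64 -1.62]
swe [-0.69  0.54 -0.08  1.91  0.06  0.7   0.83]
swe- [-1.13  0.58  0.52  1.93 -0.42  0.73 -1.87]
foot0 [-0.34  0.59  0.67  2.19 -0.68  0.58 -0.73]
foot45 [-0.33  0.59  0.66  2.19 -0.68  0.58  0.05]
foot90 [-0.32  0.59  0.65  2.19 -0.67  0.57  0.83]
foot135 [-0.21  0.54  0.49  2.18 -0.51  0.53  1.46]
foot180 [-0.01  0.51  0.23  2.17 -0.24  0.49  1.98]
foot-135 [ 0.11  0.5   0.09  2.17 -0.09  0.48  2.63]
foot-90 [-0.5   0.69  0.91  2.2  -0.91  0.69 -2.08]
foot-45 [-0.5   0.69  0.91  2.2  -0.91  0.69 -1.29]
stud0 [-1.14  0.51  0.49  2.15 -0.44  0.57 -1.9 ]
stud45 [-1.01  0.48  0.33  2.15 -0.29  0.55 -1.25]
stud90 [-0.92  0.47  0.22  2.14 -0.19  0.54 -0.57]
stud135 [-0.81  0.47  0.08  2.14 -0.07  0.54  0.1 ]
stud180 [-0.7   0.47 -0.06  2.13  0.05  0.55  0.77]
stud-135 [-0.59  0.48 -0.2   2.12  0.17  0.56  1.45]
stud-90 [-0.46  0.49 -0.36  2.12  0.31  0.58  2.1 ]
stud-45 [-1.54  0.78  1.1   2.17 -0.99  0.85 -2.14]
```

Run:
```python
from h import *
Y=SY+pi/2
robot.goto([.50,-.13,.26],ori(np.radians(135)))
f=cam("wrist");np.save("w1.npy",f,allow_pickle=True);save("w1.png",f["image"])
print(-np.array(f["R"]).T@f["t"]);st()
for n,X in(("foot",[.466,-.1275,.02]),("scr",[*SP,.055])): print(n,proj(f,X))
robot.goto([*SP,.14],ori(Y))
robot.grip(.7)
print(robot.move_straight([*SP,.0415],vel=.12,contact_N=8));st()
robot.grip(0,60);st()
```

```text
[ 0.44584122 -0.07488626  0.39133777]
t 2.93 tcp [ 0.5004 -0.1291  0.2599] rot [-3.142 -0.     2.358] F [-0.  -1.1 -0.1] op 0.999 gf 0.0
foot (np.float64(292.1629127335504), np.float64(177.85117245908793))
scr (np.float64(357.1846574515605), np.float64(254.28097718184992))
False
t 4.89 tcp [ 0.562  -0.1313  0.0421] rot [3.140e+00 1.000e-03 1.829e+00] F [ 0.9 -1.2  0.9] op 0.704 gf 0.0
t 5.35 tcp [ 0.562  -0.131   0.0421] rot [3.14  0.    1.829] F [ 0.2 -0.3  4.7] op 0.196 gf 59.3
```

View pics/w1.png

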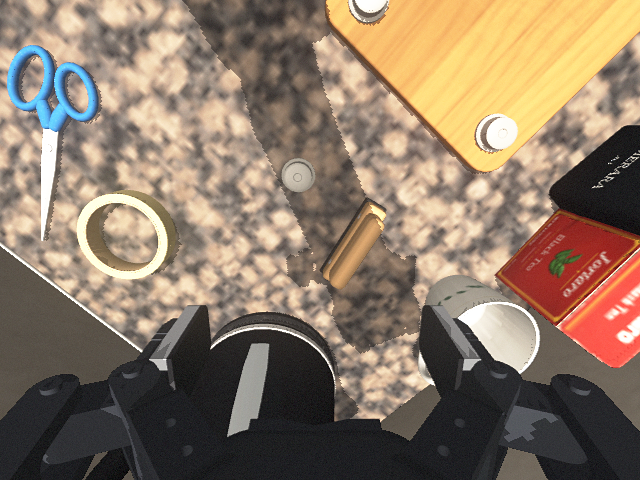

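The wrist view shows the foot at (298,175), within about 3 mm of the prediction, and the scraper at (355,245). The jaws have closed on the rib (16.7 mm opening, 59 N). Next is the sweep.

Run:
```python
from h import *
robot.move_straight([*SP,.14],vel=.2)
a=bw(-.012,.032)
robot.goto([*a,.13],ori(BY+pi))
robot.move_straight([*a,.075],vel=.15)
print("contact",robot.move_straight([*a,.055],vel=.02,contact_N=4));s=st()
z=float(s["tcp_pos"][2])+.001
robot.move_straight([*a,z],vel=.05)
f=cam("top");save("pre.png",f["image"][190:350,140:350].repeat(3,0).repeat(3,1))
print(robot.move_straight([*bw(-.012,.195),z],vel=.08,contact_N=25));s=st()
f=cam("top");np.save("t2.npy",f,allow_pickle=True);g=cam("scene")
save("sw.png",np.hstack([f["image"][200:350,100:250].repeat(2,0).repeat(2,1),g["image"][250:400,280:460].repeat(2,0).repeat(2,1)]))
```

```text
contact True
t 8.47 tcp [0.4658 0.2053 0.0631] rot [ 3.141 -0.    -3.079] F [-0.5  0.8  4. ] op 0.191 gf 59.5
False
t 10.97 tcp [0.4558 0.3674 0.0641] rot [-3.141e+00 -2.000e-03 -3.080e+00] F [ 0.3  0.8 -1.8] op 0.201 gf 58.6
```

View pics/sw.png

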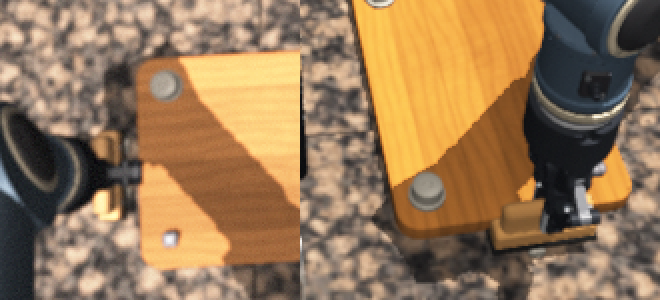

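The top half shows the board clear: foot at (165,85) in the crop, stud at (170,240), no bits. The scraper is just past the edge at (110,175). I'll set it back down, then confirm the bits are off.

```bash
python3 - <<'E'
from h import *
p=robot.sense()["tcp_pos"]
robot.move_straight([p[0],p[1],.15],vel=.25)
robot.goto([*SP,.12],ori(SY+pi/2))
f=cam("top");save("after.png",f["image"][200:350,60:330].repeat(2,0).repeat(2,1))
robot.move_straight([*SP,.052],vel=.15)
print(robot.move_straight([*SP,.038],vel=.02,contact_N=4));st()
robot.grip(.75);st()
robot.move_straight([*SP,.14],vel=.25)
Y=ori(np.radians(135))
def circ(f,X,n):
    u,v=map(int,proj(f,X));r=45
    h=cv2.cvtColor(f["image"],cv2.COLOR_RGB2HSV)
    print(n,"pred",u,v);return f["image"][max(v-60,0):v+60,max(u-60,0):u+60]
ims=[]
for i,d in enumerate((0,.04)):
    robot.goto([.466+.045+d,-.128-.045,.17],Y)
    f=cam("wrist");np.save(f"wf{i}.npy",f,allow_pickle=True);ims.append(circ(f,[.466,-.1275,.02],i))
st()
robot.goto([.388+.05,.303-.05,.19],Y)
for i,d in enumerate((0,.04)):
    if i: robot.move_straight([.388+.05+d,.303-.05,.19])
    f=cam("wrist");np.save(f"ws{i}.npy",f,allow_pickle=True);ims.append(circ(f,[.388,.303,.03],i))
save("crops.png",np.hstack([cv2.resize(a,(200,200)) for a in ims]))
st()
E
python3 -c "
import cv2,numpy as np
a=cv2.imread('pics/after.png');b=cv2.imread('pics/crops.png');a=cv2.resize(a,(800,int(a.shape[0]*800/a.shape[1]*.8)));cv2.imwrite('pics/comb.png',np.vstack([a,b]));print(a.shape)"
```

```text
True
t 14.59 tcp [ 0.5617 -0.1309  0.0422] rot [ 3.141 -0.     1.829] F [-0.4  0.5  5.5] op 0.199 gf 59.7
t 15.11 tcp [ 0.5608 -0.1304  0.0412] rot [-3.140e+00 -1.000e-03  1.829e+00] F [ 0.3 -0.1  0.9] op 0.745 gf 0.0
0 pred 314 144
1 pred 273 102
t 16.57 tcp [ 0.5515 -0.1717  0.1685] rot [-3.139e+00 -2.000e-03  2.358e+00] F [-0.5  0.8  0.1] op 0.748 gf 0.0
0 pred 315 131
1 pred 278 92
t 18.7 tcp [0.4774 0.2522 0.1896] rot [-3.140e+00 -1.000e-03  2.355e+00] F [-0.1 -0.2  0.2] op 0.751 gf 0.0
(355, 800, 3)
```

View pics/comb.png

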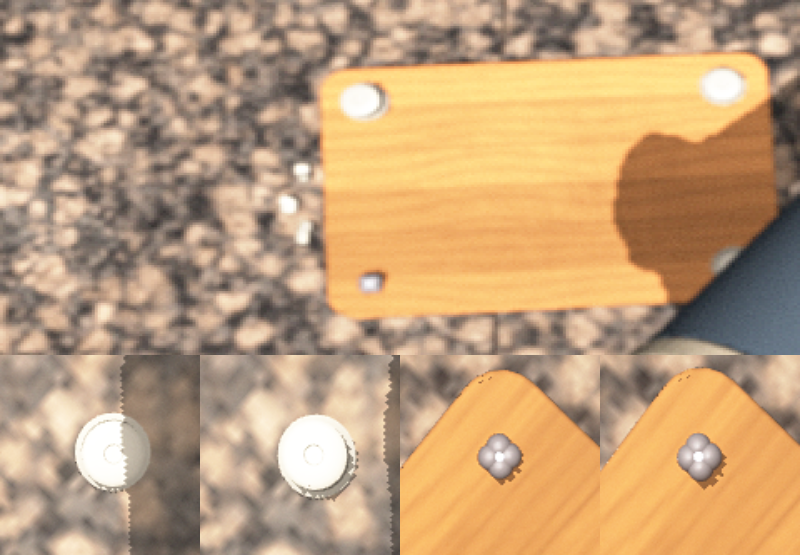

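The board is bare. The three bits lie on the worktop to its left, at (302,170), (288,205) and (305,232). In the crops, the foot shows at (113,452) and (315,456), and the stud is centred at about (500,456) and (700,457). Next I'll measure both from the two wrist places.

Run:
```python
from h import *
def tri(fs,ps):
    A=0;B=0
    for f,p in zip(fs,ps):
        R=np.array(f["R"]);C=-R.T@np.array(f["t"]);d=R.T@np.array([(p[0]-f["cx"])/f["fx"],(p[1]-f["cy"])/f["fy"],1]);d/=np.linalg.norm(d)
        M=np.eye(3)-np.outer(d,d);A=A+M;B=B+M@C
    return np.linalg.solve(A,B)
for k,X,z0,zt in(("wf",[.466,-.1275,.02],.014,.020),("ws",[.388,.303,.03],.0265,.029)):
    fs=[np.load(f"{k}{i}.npy",allow_pickle=True).item() for i in(0,1)];ps=[]
    for f in fs:
        P=cloud(f);u,v=map(int,proj(f,X))
        hsv=cv2.cvtColor(f["image"],cv2.COLOR_RGB2HSV)
        for name,m in(("depth",P[...,2]>z0),("grey",(hsv[...,1]<(60 if k=="ws" else 40))&(hsv[...,2]>90))):
            w=np.zeros(m.shape,bool);w[max(v-35,0):v+35,u-35:u+35]=1
            n,l,s,c=cv2.connectedComponentsWithStats((m&w).astype(np.uint8));i=1+np.argmax(s[1:,4])
            pts=np.argwhere(l==i)[:,::-1].astype(np.float32);cc,r=cv2.minEnclosingCircle(pts)
            q=P[l==i];print(k,name,"cent",np.round(c[i],1),"circ",np.round(cc,1),"r mm",round(r*(np.nanmedian(f['range_z'][l==i]))/f["fx"]*1000,1),s[i][:5],"z",np.round(np.nanpercentile(q[:,2],[5,50,95]),4),"xy",np.round(ray(f,*c[i],zt)[:2],4),np.round(ray(f,*cc,zt)[:2],4))
            if name==("depth" if k=="wf" else "grey"): ps.append(c[i])
    print("tri",np.round(tri(fs,ps),4))
```

```text
wf depth cent [321.5 142.5] circ [321.5 142.5] r mm 14.9 [ 303  123   38   40 1192] z [0.0181 0.0196 0.0209] xy [ 0.4687 -0.123 ] [ 0.4687 -0.123 ]
wf grey cent [320.7 141.9] circ [320.8 144.3] r mm 19.5 [ 299  119   45   52 1621] z [0.004  0.0191 0.0207] xy [ 0.468  -0.1231] [ 0.4693 -0.1243]
wf depth cent [281.1 101.4] circ [281.2 101.2] r mm 15.4 [ 261   80   41   43 1338] z [0.018  0.0196 0.0209] xy [ 0.4692 -0.123 ] [ 0.4692 -0.1229]
wf grey cent [282.  101.8] circ [281.5 104.3] r mm 19.5 [ 260   78   46   54 1755] z [0.004  0.0192 0.0208] xy [ 0.4699 -0.1228] [ 0.4708 -0.1242]
tri [ 0.4689 -0.1231  0.0164]
ws depth cent [314.2 131.3] circ [314.  131.4] r mm 10.4 [302 118  26  28 490] z [0.0302 0.0335 0.0352] xy [0.3874 0.3026] [0.3873 0.3024]
ws grey cent [314.1 131.3] circ [314.5 131.1] r mm 10.0 [302 118  25  27 460] z [0.0312 0.0336 0.0353] xy [0.3873 0.3025] [0.3874 0.3028]
ws depth cent [277.1  92.9] circ [277.  93.] r mm 10.6 [264  79  27  29 540] z [0.0303 0.0335 0.0353] xy [0.3874 0.3024] [0.3874 0.3023]
ws grey cent [277.1  92.6] circ [277.   92.5] r mm 10.2 [264  79  27  28 497] z [0.0313 0.0337 0.0353] xy [0.3872 0.3026] [0.3871 0.3026]
tri [0.3873 0.3026 0.0298]
```

The foot is at (0.4689, -0.1230) with its top at 20 mm, and the stud is at (0.3873, 0.3026) with its top near 35 mm. Both match the given sizes. I'll grip once gently, release and re-look, to see how far the camera is off along the jaws.

```bash
cat >> h.py <<'E'
FT=np.array([.4689,-.1230]);ST=np.array([.3873,.3026]);Y135=ori(np.radians(135))
def foot(f,z0=.014,zt=.02):
    P=cloud(f);m=((P[...,2]>z0)&(P[...,2]<.03)&(np.hypot(P[...,0]-FT[0],P[...,1]-FT[1])<.03)).astype(np.uint8)
    n,l,s,c=cv2.connectedComponentsWithStats(m);i=1+np.argmax(s[1:,4]);return ray(f,*c[i],zt)[:2],s[i]
E
python3 - <<'E'
from h import *
robot.goto([*FT,.10],Y135)
robot.grip(.6)
print(robot.move_straight([*FT,.0175],vel=.12,contact_N=6));st()
robot.grip(0,20);s=st();tc=s["tcp_pos"][:2]
robot.grip(.6);s=st()
robot.move_straight([*FT,.10],vel=.25)
robot.goto([FT[0]+.045,FT[1]-.045,.17],Y135)
f=cam("wrist");c,ss=foot(f);print("foot",np.round(c,4),ss,"minus tcp",np.round(c-tc,4)); 
j=np.array([np.cos(np.radians(45)),np.sin(np.radians(45))]);print("jaw-dir bias",(c-tc)@j,"moved by",np.round(c-FT,4))
save("regrip.png",f["image"]);st()
E
```

```text
False
t 21.27 tcp [ 0.4692 -0.1233  0.0179] rot [3.141e+00 1.000e-03 2.356e+00] F [ 0.4  0.1 -0.1] op 0.604 gf 0.0
t 21.58 tcp [ 0.4695 -0.1231  0.0183] rot [3.140e+00 1.000e-03 2.356e+00] F [-0.4  0.2  6.7] op 0.333 gf 19.8
t 21.93 tcp [ 0.4688 -0.1229  0.0174] rot [-3.141 -0.     2.356] F [-0.   0.1 -0.5] op 0.603 gf 0.0
foot [ 0.4688 -0.123 ] [ 297  124   38   40 1186] minus tcp [-0.0006  0.0001]
jaw-dir bias -0.0003737691847791811 moved by [-0.0001  0.    ]
t 22.93 tcp [ 0.5126 -0.1673  0.1684] rot [-3.140e+00 -3.000e-03  2.356e+00] F [-0.9  0.7 -1. ] op 0.597 gf 0.0
```

Camera-to-tool offset is under 0.5 mm. Now I'll grasp the foot properly and fit it.

Run:
```python
from h import *
robot.goto([*FT,.08],Y135)
robot.move_straight([*FT,.0182],vel=.12,contact_N=8)
robot.grip(0,90);s=st();g=s["tcp_pos"];off=FT-g[:2]
robot.move_straight([*FT,.09],vel=.2)
T=ST-off*0
robot.goto([*T,.11],Y135);st()
robot.move_straight([*T,.056],vel=.1);s=st()
f=cam("wrist");save("over.png",f["image"])
z=.055;zf=float(g[2])+.021;print("flush tcp z",zf)
while z>.026:
    z-=.001;robot.move_straight([*T,z],vel=.03);s=robot.sense();F=s["wrist_force"]
    print(round(z,4),np.round(s["tcp_pos"],4),np.round(F,1),round(float(s["opening"]),3))
    if np.hypot(F[0],F[1])>12 or F[2]>22: break
st()
```

```text
t 24.48 tcp [ 0.4696 -0.1232  0.0195] rot [3.140e+00 1.000e-03 2.356e+00] F [-2.2  1.   7.7] op 0.307 gf 88.1
t 26.58 tcp [0.388  0.3013 0.1099] rot [-3.141e+00  1.000e-03  2.354e+00] F [-0.1  0.1  0.5] op 0.302 gf 88.6
t 27.27 tcp [0.3878 0.3024 0.0562] rot [3.141 0.    2.355] F [-0.1 -0.  -0.2] op 0.298 gf 88.6
flush tcp z 0.04050368554575591
0.054 [0.3873 0.3028 0.0543] [0.2 0.6 0.7] 0.298
0.053 [0.3874 0.3027 0.0531] [0.1 0.6 0.1] 0.305
0.052 [0.3878 0.3026 0.0522] [ 0.8 -0.2  2.7] 0.299
0.051 [0.388  0.3028 0.0515] [ 1.  -0.2  4.8] 0.298
0.05 [0.3881 0.3027 0.0507] [-0.3 -1.3  7.6] 0.305
0.049 [0.388  0.3027 0.0496] [ 1.  -0.3  7.1] 0.303
0.048 [0.3878 0.3026 0.0482] [ 1.5 -0.6  3.7] 0.301
0.047 [0.3877 0.3026 0.0468] [ 2.   0.  -1.1] 0.3
0.046 [0.3877 0.3025 0.0458] [ 3.6 -0.3 -2.5] 0.3
0.045 [0.3874 0.3025 0.0447] [ 4.8 -0.  -5.8] 0.303
0.044 [0.3873 0.3025 0.0436] [ 4.8 -0.1 -6.9] 0.303
0.043 [0.3872 0.3025 0.0424] [  5.3  -0.3 -10. ] 0.3
0.042 [0.3871 0.3025 0.0417] [ 5.2  0.6 -9.4] 0.302
0.041 [0.3869 0.3026 0.0409] [ 3.4 -0.2 -4.7] 0.296
0.04 [0.3869 0.3026 0.0405] [ 0.5 -0.9  5.5] 0.301
0.039 [0.387  0.3026 0.0404] [-3.1 -2.8 17.2] 0.305
0.038 [0.387  0.3026 0.0403] [-5.4 -4.  28.6] 0.302
t 31.57 tcp [0.387  0.3026 0.0403] rot [-3.141 -0.004  2.356] F [-5.4 -4.  28.6] op 0.302 gf 93.6
```

The force curve shows contact, then the click, then the pull-down and a firm stop at the expected height (40.3 against 40.5 mm). I'll check that the force holds and take a look.

Run:
```python
from h import *
robot.sleep(.8);st()
w=cam("wrist")["image"];s=cam("scene")["image"];t=cam("top")["image"]
save("end.png",np.hstack([cv2.resize(t,(480,360))[:, :440],s[250:370,370:490].repeat(3,0).repeat(3,1)]))
```

```text
t 32.38 tcp [0.387  0.3027 0.0403] rot [-3.141 -0.004  2.356] F [-5.3 -4.8 29.2] op 0.3 gf 93.6
```

View pics/end.png

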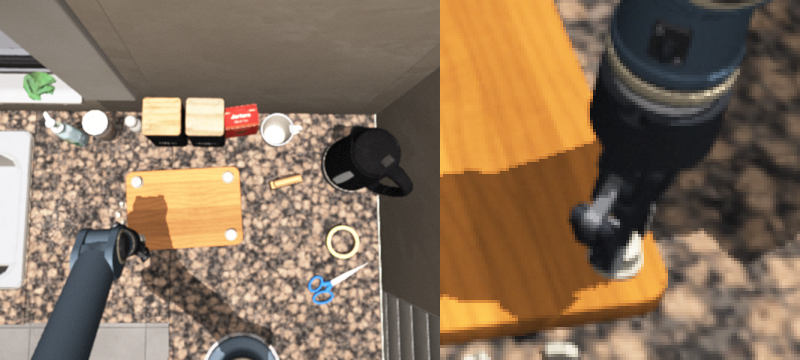

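The foot is seated on the board at the gripper (625,255). The scraper stands at (286,183), and the bits are on the worktop at the lower edge of the crop. Nothing else has moved.

```bash
python3 -c "
from plant import robot
print(robot.close_job())"
```

```text
the job is handed in; nothing more can be done
None
```

The job is handed in at about 32 s: bits swept onto the worktop, scraper standing back at its original spot clear of the board, new foot clicked on and seated flush, and the gripper still pressing it down with about 29 N.

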